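Clamp a camera housing in its sliding-jaw fixture and set on its cover

ROBOT

A 7-joint arm with a two-finger parallel gripper is mounted at the origin on the work surface. World frame = base frame: x ahead of the robot, y to its left, z up, the work surface at z = 0. Lengths are in m, angles in rad, forces in N, time in s.
With the tool pointing down it reaches from about 0.35 to 0.9 m from the base axis. Payload 8.1 kg.
Tool frame: the origin (TCP) lies on the centre line of the jaws, within the pads' length; the fingertips stand 17 mm ahead of it and the grasp point (between the pads) lies 2 mm behind it; z points along the fingers, y is the direction in which the jaws open and shut (so a half turn about z gives the same grasp; the last joint's range is limited). The gripper opens to 92 mm and grips with 3 to 60 N. Pads are 19 mm wide; open, the fingers measure 130 mm over their backs; the gripper's body (75 mm by 190 mm) begins 47 mm behind the grasp point.
Start: joints at [1.019, 0.434, 0.025, 1.573, -0.012, 1.134, -0.075], TCP at [0.271, -0.563, 0.244] pointing down, gripper open.
Joint ranges: [-2.62, 2.62], [-0.44, 2.09], [-1.27, 1.32], [0.08, 2.57], [-1.32, 4.46], [0.12, 2], [-2.74, 2.74]. Speed limits (rad/s): [2.22, 2.22, 3.01, 3.01, 3.14, 3.14, 3.14].

INTERFACE

Orientations are given as a rotation vector (axis times angle).
In Python, from cell import arm, imaging, job gives the robot as it stands.
- The arm moves only by the tool jog_arm, never from a script. Its argument "moves" is a list of rows, each an object with "fingers": the closure, from -1 (fully open) to 1 (shut); "xyz": the shift along the tool's x, y, z in cm, a list of three; "angular": the turn, a rotation vector about the tool's x, y, z in rad, a list of three. In form: [{"fingers": fingers, "xyz": [dx, dy, dz], "angular": [ax, ay, az]}, ...]. A call has 1 to 12 rows; each row is the pose to reach, as a shift and turn from the pose commanded when the call began, along the tool's axes at that moment; what a row does not reach only later rows make up. A row lasts 1/8 s, in which the tool goes at most 62.5 mm and 10.7 degrees, less where a joint would pass 70% of its speed; a pose out of reach is approached as far as the arm can. A call with a gripper value outside its range is refused whole. The fingers move at their own pace and stop on an object; "grip_force" is the grip in N (left out, the last holds). Time passes only in rows, so rows that repeat a pose let the fingers close. It gives the time, the measured TCP pose, the force and the opening at its end, in the units of the state.
- arm.observe(): the state, without advancing time (a new reading comes with each control period).
- imaging.get_image(name): name is "scene" or "side" or "wrist"; returns the picture (480x640x3 uint8, red, green, blue); there is no depth.
- imaging.camera_params(name): a dict with "fx", "fy", "cx", "cy" (pixels), "rvec" (rotation vector, rad) and "tvec" (3), from world to camera coordinates, as OpenCV has them; the wrist camera has in their place "hand_eye" (4x4, takes a point from camera to tool coordinates, whose origin is the TCP and whose axes are the flange's). Camera axes: x right, y down, z forward; pixel columns grow to the right and rows downward; lengths in m; the calibration is good to about 2 mm. A picture is of the moment at which its call begins: read the wrist's pose just before it. camera_params takes no time and is no camera call.
- job.sign_off(): hands the job in, once; it reports no verdict.
The state is a dict: "clock": time; "joints": joint angles; "dq": joint speeds; "joint_efforts": joint torques, N m; "position": TCP position; "ee_rot": TCP orientation; "force": force on the tool from outside, world axes, zero at the start; "ft_torque": the same for the moment, N m; "width": opening from 0.0 (shut) to 1.0 (fully open).
Only numpy, scipy, OpenCV 4.12 (cv2) and the standard library are available. Lean on these libraries where they do the work, as an engineer would, in place of code of your own. Each camera call takes 0.05 s, during which the arm holds its last target. There are 200 camera calls.

TASK

Slide the loose jaw of the fixture along its rail so that it pushes the camera housing fully against the fixed end stop, with no gap at the jaw or the stop, then turn the T-bar clamp knob on the jaw's carriage clockwise until tight to lock it there. Then gently set the round cover with the lens barrel onto the housing's open collar, without dropping it, so that it sits fully seated and level, and leave everything standing there. Leave the blue bin, the screwdriver and the jar where they are.

Things in the scene. Friction and masses are not known exactly. Their poses are not given: they have to be found in the camera images.
- fixture: Clamping fixture, fixed to the bench. Aluminium base plate 120 (x) by 330 (y) by 12 mm; origin under its centre, z up. At its +y end a fixed steel end stop. A dark rail, 30 mm wide, 8 mm high, runs on the plate from y = -160 to +15 mm; the jaw's carriage slides on it along +y towards the stop.
- stop_face (a point): Middle of the end stop's clamping face, at fixture y = +130 mm, 35 mm above the bench; the face looks to fixture -y; axes as the fixture's. The stop is a steel block 110 (x) by 25 (y) mm, top 57 mm above the bench.
- carriage (a joint): Position of the sliding carriage in m, 0 (open) to 0.125, growing towards the end stop (fixture +y). Jaw face at fixture y = -60 mm + this value: 0.106 with the housing snug. About 3 N of friction while the clamp is loose, over 20 N when tight. It can be pulled along by the knob, gripped on its axis. Starts at 0 to 0.05.
- jaw_face (a point): Middle of the jaw's clamping face, which looks to fixture +y, 35 mm above the bench; axes as the fixture's. The jaw is a steel plate 100 (x) by 14 (y) mm, top 51 mm above the bench, at the front of the aluminium carriage, which is 70 mm wide, reaches 90 mm behind the face, top 44.5 mm above the bench.
- clamp (a joint): Angle of the clamp knob in rad, 0 (loose) to 1.5 (dead stop), growing clockwise seen from above. Starts at 0 to 0.25. About 0.15 N m of friction; from 0.9 on its screw bites on the rail, up to about 0.27 N m at the end. Tight from 1.2, best turned to the dead stop. Stays where it is left.
- knob_grip (a point): Clamp knob's grip point, on its upright axis, 52 mm behind the jaw face, 73 mm above the bench. Black T-bar 62 mm long along this point's x, 14 mm thick along its y, from 56 to 86 mm above the bench; the point turns with it. At joint 0 the bar lies across the rail (along fixture x), at 1.5 along it. Grip it from above across its thickness.
- housing: Camera housing, loose, about 0.65 kg, dark metal, standing on the fixture's plate between jaw and stop, 4 to 18 mm short of the stop, sides about parallel to it: square finned body 84 by 84 by 62 mm, on top a round open collar, outside diameter 84, inside 74, 18 mm high, a green circuit board in it. Origin at the centre of its underside, z up.
- rim (a point): Centre of the collar's mouth, in the plane of the rim, 80 mm above the housing's origin (92 mm above the bench).
- cover: Loose round cover, dark metal, 0.2 kg, level on the bench left of the fixture, right way up. From its origin (centre of the underside) up: spigot, diameter 68, 0 to 8 mm, chamfered, enters the collar with 3 mm play all round; flange, diameter 94, 8 to 15 mm; lens barrel, diameter 40, 15 to 50 mm, the place to grip.
- cover_seat (a point): Centre of the underside of the cover's flange, 8 mm above the cover's origin; it lies in the plane of the rim, on point rim, when the cover is seated.
- bin: Bystander: open blue plastic bin 110 by 170 by 60 mm with brackets, origin under its centre.
- screwdriver: Bystander: screwdriver about 180 mm long, lying on the bench along its x axis, beyond the fixture.
- jar: Bystander: white jar of diameter 60 mm, 100 mm high, origin under its centre.

How it is judged:
By the outcome, as a careful person would: the job done as asked, in the order asked, and still so for the second after the job is handed in, with the robot touching nothing.
It also fails if it takes over 59 s, if anything falls off the work surface, if the arm or the gripper's body presses on something with over 40 N, if the wrist force passes 120 N, or if a joint passes its speed limit or range.

## Working session

There is one attempt and no reset: what is moved stays moved. The work goes in short steps, Python scripts to look and compute and a tool call to move; the robot and the scene stay as the last step left them, time stands still between calls to the robot, and variables do not carry over. Pictures are saved under pics/ and viewed, about 8 in all and at most 12, crops included, and the job is handed in when it is done.

Besides the shell and the picture viewer there is one more tool, called as name(argument=value, ...), one argument or row to a line, values as JSON. jog_arm: Moves the arm, as the interface text tells. Its arguments: {"type":"object","properties":{"moves":{"type":"array"},"grip_force":{"type":"number"}},"required":["moves"]}

```bash
ls; mkdir -p pics; cat > h.py <<'E'
import numpy as np, cv2
from cell import arm, imaging, job
R=lambda v: cv2.Rodrigues(np.array(v,float))[0]
def cam(n,st=None):
    p=imaging.camera_params(n)
    if n=='wrist':
        H=np.array(p['hand_eye']); T=np.eye(4); T[:3,:3]=R(st['ee_rot']); T[:3,3]=st['position']
        M=T@H; return p,M[:3,:3],M[:3,3]
    r=R(p['rvec']); return p,r.T,-r.T@np.array(p['tvec']).ravel()
def ray(c,u,v,z):
    p,r,o=c; d=r@np.array([(u-p['cx'])/p['fx'],(v-p['cy'])/p['fy'],1]); return o+d*(z-o[2])/d[2]
def proj(c,P):
    p,r,o=c; q=r.T@(np.array(P)-o); return q[0]/q[2]*p['fx']+p['cx'],q[1]/q[2]*p['fy']+p['cy']
def snap(n,f):
    st=arm.observe(); im=imaging.get_image(n); cv2.imwrite('pics/'+f,im[:,:,::-1]); return im,cam(n,st),st
E
python3 - <<'E'
from h import *
for n in('scene','side'):
    im,c,st=snap(n,n+'0.png'); print(n,c)
print(st)
E
```

```text
pics
scene ({'fx': 567.4747788793082, 'fy': 567.4747788793082, 'cx': 317.74787355925423, 'cy': 231.84368552440193, 'rvec': array([ 0.90416161,  2.40567222, -1.22499278]), 'tvec': array([ 0.51713368, -0.1406266 ,  1.40910941])}, array([[-0.75954387,  0.40021548, -0.51275791],
       [ 0.65008175,  0.44032645, -0.61927888],
       [-0.02206413, -0.80370404, -0.59462004]]), array([1.17159866, 0.59837414, 0.73627263]))
side ({'fx': 456.54317024978707, 'fy': 456.54317024978707, 'cx': 316.99636735903897, 'cy': 246.00518495998477, 'rvec': array([ 0.12038647, -2.83335532,  1.32060729]), 'tvec': array([0.61068383, 0.14511699, 0.96090799])}, array([[-0.99695023, -0.06410348,  0.0445082 ],
       [-0.0753074 ,  0.64064022, -0.76413932],
       [ 0.02047025, -0.76516067, -0.64351388]]), array([0.57535561, 0.68728882, 0.71689459]))
{'clock': 0.05, 'joints': array([ 1.01942152,  0.43519196,  0.02496684,  1.57410055, -0.01163045,
        1.13400102, -0.07510485]), 'dq': array([-7.48326190e-04, -7.88621215e-04,  7.92931989e-04, -1.78787177e-03,
       -9.17194074e-04, -2.82558921e-05, -1.49121593e-03]), 'joint_efforts': array([ 2.30556754e-03, -6.69772696e+01,  9.88487452e-01, -3.15494728e+01,
       -6.06475119e-02,  3.74520512e-02,  4.85801957e-05]), 'position': array([ 0.27091374, -0.56268969,  0.24296281]), 'ee_rot': array([-3.06141238e+00, -6.98576402e-01,  7.11498662e-04]), 'force': array([ 0.05753854,  0.28857358, -0.84853286]), 'ft_torque': array([ 0.02396086, -0.00538019,  0.00123141]), 'width': 0.9991617022808605}
```

View pics/scene0.png

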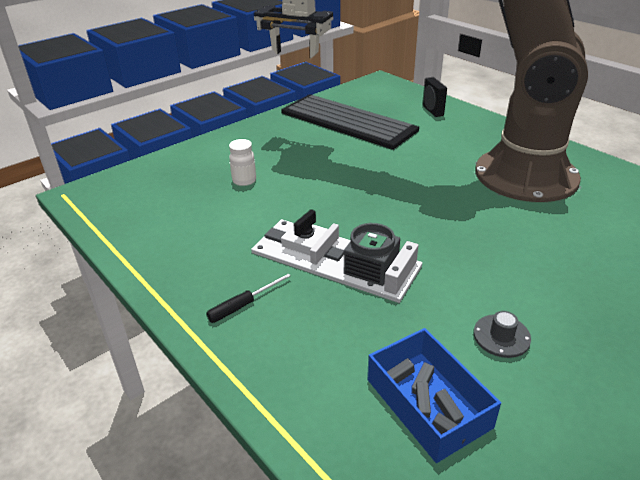

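View pics/side0.png

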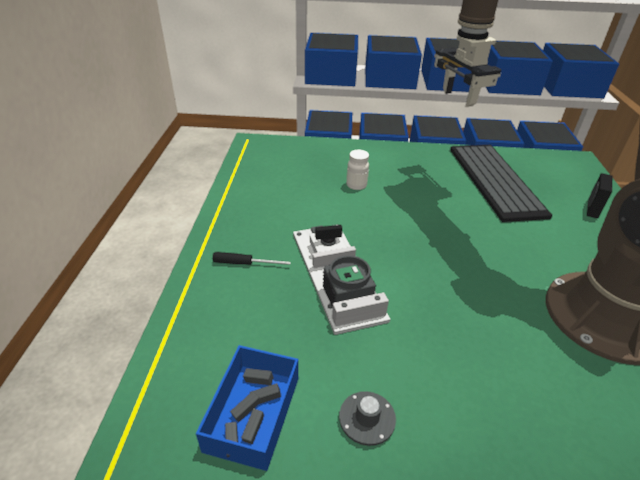

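The scene shows the fixture with its corners at about (252,250), (400,300) and (421,262), the knob at (305,223), the collar at (374,236) and the cover at (502,333). The side view has the knob at (328,233), the collar at (350,270), the cover barrel top at (369,404), and the fixture end corners at (335,328) and (387,318).

```bash
python3 - <<'E'
from h import *
s=cam('scene');d=cam('side'); np.set_printoptions(precision=4,suppress=True)
for n,c,u,v,z in [('corner-y',s,252,250,.012),('c+y far',s,400,298,.012),('c+y near',s,421,263,.012),
 ('sd -y farx',d,293,232,.012),('sd +y',d,335,326,.012),('sd +y near',d,387,317,.012),
 ('knob s',s,305,218,.086),('knob d',d,328,231,.086),('rim s',s,375,234,.092),('rim d',d,350,269,.092),
 ('barrel s',s,505,319,.05),('barrel d',d,369,404,.05),('flange s',s,502,334,.014),('flange d',d,367,418,.014),
 ('bin s',s,425,331,.06),('bin s',s,498,402,.06),('jar',d,358,157,.1)]:
  print(n,ray(c,u,v,z))
for n,c in(('scene',s),('side',d)):
  im=cv2.imread(f'pics/{n}0.png'); x,y=(360,180) if 0 else ((235,190) if n=='scene' else (270,205))
  pass
a=cv2.imread('pics/scene0.png')[195:305,240:430]; b=cv2.imread('pics/side0.png')[215:335,280:400]
a=cv2.resize(a,None,fx=2.1,fy=2.1,interpolation=3); b=cv2.resize(b,None,fx=3.3,fy=3.3,interpolation=3)
o=np.zeros((400,800,3),np.uint8); o[:a.shape[0],:a.shape[1]]=a; o[:b.shape[0],402:402+b.shape[1]]=b[:,:398]
cv2.imwrite('pics/crop0.png',o)
E
```

```text
corner-y [ 0.6886 -0.1994  0.012 ]
c+y far [0.5681 0.1022 0.012 ]
c+y near [0.4629 0.0611 0.012 ]
sd -y farx [ 0.6876 -0.1977  0.012 ]
sd +y [0.5699 0.093  0.012 ]
sd +y near [0.4655 0.0597 0.012 ]
knob s [ 0.5995 -0.1312  0.086 ]
knob d [ 0.5984 -0.1163  0.086 ]
rim s [0.5402 0.0055 0.092 ]
rim d [0.5471 0.0103 0.092 ]
barrel s [0.5075 0.2794 0.05  ]
barrel d [0.5082 0.2817 0.05  ]
flange s [0.5065 0.2801 0.014 ]
flange d [0.5082 0.2857 0.014 ]
bin s [0.6352 0.2146 0.06  ]
bin s [0.6627 0.373  0.06  ]
jar [ 0.5346 -0.4348  0.1   ]
```

View pics/crop0.png

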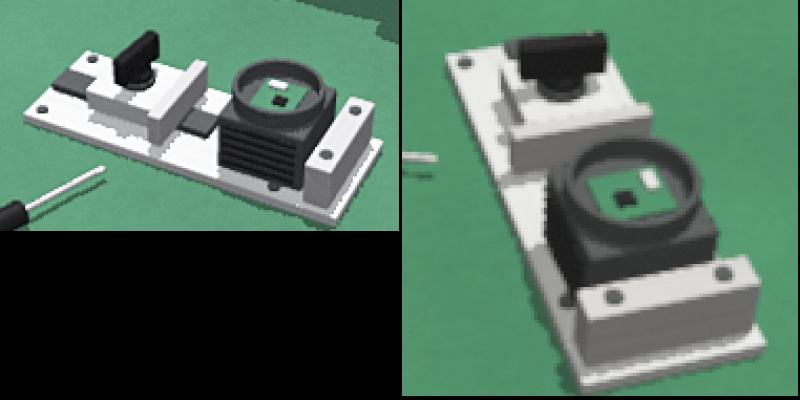

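The crop confirms the layout: the bar lies roughly across the rail, and there is a small gap between housing and stop. I'll move above the jaw for a wrist view.

jog_arm(
  moves=[
    {"fingers":-1,"xyz":[48.8,-27.9,-2.7],"angular":[0,0,0.07]},
    {"fingers":-1,"xyz":[48.8,-27.9,-2.7],"angular":[0,0,0.07]},
    {"fingers":-1,"xyz":[48.8,-27.9,-2.7],"angular":[0,0,0.07]},
    {"fingers":-1,"xyz":[48.8,-27.9,-2.7],"angular":[0,0,0.07]},
    {"fingers":-1,"xyz":[48.8,-27.9,-2.7],"angular":[0,0,0.07]},
    {"fingers":-1,"xyz":[48.8,-27.9,-2.7],"angular":[0,0,0.07]},
    {"fingers":-1,"xyz":[48.8,-27.9,-2.7],"angular":[0,0,0.07]},
    {"fingers":-1,"xyz":[48.8,-27.9,-2.7],"angular":[0,0,0.07]},
    {"fingers":-1,"xyz":[48.8,-27.9,-2.7],"angular":[0,0,0.07]},
    {"fingers":-1,"xyz":[48.8,-27.9,-2.7],"angular":[0,0,0.07]},
    {"fingers":-1,"xyz":[48.8,-27.9,-2.7],"angular":[0,0,0.07]},
    {"fingers":-1,"xyz":[48.8,-27.9,-2.7],"angular":[0,0,0.07]},
  ],
)

```text
clock: 1.6
position: [0.589, -0.1019, 0.2705]
ee_rot: [3.086, 0.587, -0.001]
force: [0.1, 0.2, 0.1]
width: 1.002
```

```bash
python3 - <<'E'
from h import *
im,c,st=snap('wrist','w1.png'); print(c,st['position'],st['ee_rot'],st['clock'],st['force'],st['joints'])
E
```

```text
({'fx': 398.29327711403585, 'fy': 398.29327711403585, 'cx': 312.1506558185763, 'cy': 233.1900467029125, 'hand_eye': array([[ 1.12797451e-04, -9.68524513e-01, -2.48918168e-01,
         6.53244165e-02],
       [ 9.99999987e-01,  8.00281141e-05,  1.41766508e-04,
         1.37650623e-04],
       [-1.17383887e-04, -2.48918181e-01,  9.68524509e-01,
        -1.41348787e-01],
       [ 0.00000000e+00,  0.00000000e+00,  0.00000000e+00,
         1.00000000e+00]])}, array([[ 3.67509003e-01, -9.00575691e-01, -2.32164935e-01],
       [-9.30019757e-01, -3.55707188e-01, -9.23885722e-02],
       [ 6.20165870e-04,  2.49871609e-01, -9.68278779e-01]]), array([ 0.64995227, -0.07788712,  0.41181651])) [ 0.58904268 -0.10187675  0.27053206] [ 3.08550784e+00  5.87352988e-01 -1.37119733e-03] 1.6 [0.08615232 0.15163888 0.08300133] [ 0.19845162  0.38000365 -0.16377283  1.5921937   0.06651134  1.1754934
 -1.17409207]
```

View pics/w1.png

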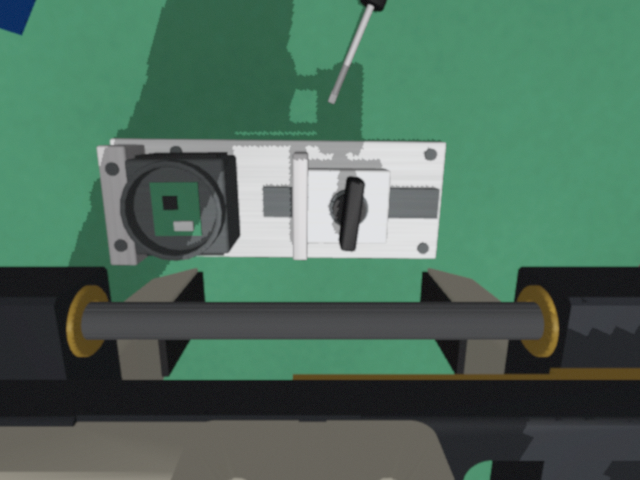

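The wrist view has the plate corners at about (445,142) and (437,258), the knob bar running from (353,180) to (348,249), the jaw edge at x≈293, and the collar centred near (173,209).

```bash
python3 - <<'E'
from h import *
np.set_printoptions(precision=4,suppress=True)
st=arm.observe(); c=cam('wrist',st); im=cv2.imread('pics/w1.png')
g=cv2.cvtColor(im,cv2.COLOR_BGR2GRAY); h=cv2.cvtColor(im,cv2.COLOR_BGR2HSV)
m=((g<60)&(h[:,:,2]<60)).astype(np.uint8); w=np.zeros_like(m); w[170:256,325:380]=1
m=cv2.morphologyEx(m*w,cv2.MORPH_OPEN,np.ones((3,3),np.uint8)); cs=max(cv2.findContours(m,0,1)[0],key=cv2.contourArea)
print('knob blob',cv2.minAreaRect(cs),cv2.boundingRect(cs))
P=lambda u,v,z: ray(c,u,v,z)[:2]
for n,u,v,z in [('k end',354,180,.086),('k end2',347.5,248,.086),('jaw top L',293.5,155,.051),('jaw bot L',293,258,.051),
 ('stop t',127,148,.057),('pl',445,142,.012),('pl',437,258,.012),('pl',110,141,.012),('rim',173,209,.092),('rimL',121,209,.092),('rimR',226,209,.092),('rimT',173,157,.092),('rimB',173,259,.092)]: print(n,P(u,v,z))
e=P(445,142,.012)-P(110,141,.012); print('yaw plate',np.degrees(np.arctan2(-(-e)[0],(-e)[1])),np.linalg.norm(e))
e=P(354,180,.086)-P(347.5,248,.086); print('bar yaw',np.degrees(np.arctan2(e[1],e[0])),np.linalg.norm(e))
x=R(st['ee_rot'])[:,0]; print('tool yaw',np.degrees(np.arctan2(x[1],x[0])))
E
```

```text
knob blob ((343.1232604980469, 208.47659301757812), (18.039875030517578, 66.21035766601562), 15.819192886352539) (337, 177, 24, 66)
k end [ 0.6262 -0.1242]
k end2 [ 0.5709 -0.1417]
jaw top L [ 0.6243 -0.0703]
jaw bot L [ 0.5342 -0.1042]
stop t [0.577  0.0667]
pl [ 0.6878 -0.2031]
pl [ 0.5774 -0.2483]
pl [0.5682 0.1022]
rim [0.5506 0.0049]
rimL [0.535  0.0443]
rimR [ 0.5665 -0.0354]
rimT [0.5908 0.0168]
rimB [ 0.5093 -0.0074]
yaw plate 21.38939456941737 0.327876286890493
bar yaw 17.579678345361042 0.05806836463432193
tool yaw 21.550510424849946
```

jog_arm(
  moves=[
    {"fingers":-1,"xyz":[-0.4,3.4,5],"angular":[0,0,0.069]},
    {"fingers":-1,"xyz":[-0.4,3.4,10],"angular":[0,0,0.069]},
    {"fingers":-1,"xyz":[-0.4,3.4,15],"angular":[0,0,0.069]},
    {"fingers":-1,"xyz":[-0.4,3.4,18],"angular":[0,0,0.069]},
    {"fingers":-1,"xyz":[-0.4,3.4,19.4],"angular":[0,0,0.069]},
    {"fingers":-1,"xyz":[-0.4,3.4,19.4],"angular":[0,0,0.069]},
    {"fingers":1,"xyz":[-0.4,3.4,19.4],"angular":[0,0,0.069]},
    {"fingers":1,"xyz":[-0.4,3.4,19.4],"angular":[0,0,0.069]},
    {"fingers":1,"xyz":[-0.4,3.4,19.4],"angular":[0,0,0.069]},
    {"fingers":1,"xyz":[-0.4,3.4,19.4],"angular":[0,0,0.069]},
    {"fingers":1,"xyz":[-0.4,3.4,19.4],"angular":[0,0,0.069]},
  ],
  grip_force=40,
)

```text
clock: 3.02
position: [0.5987, -0.1331, 0.0768]
ee_rot: [3.104, 0.485, 0.0]
force: [-0.1, 1.3, -0.2]
width: 0.504
```

jog_arm(
  moves=[
    {"fingers":1,"xyz":[0,0,0],"angular":[0,0,0]},
    {"fingers":1,"xyz":[0,0,0],"angular":[0,0,0]},
    {"fingers":1,"xyz":[0,0,0],"angular":[0,0,0]},
    {"fingers":1,"xyz":[0,0,0],"angular":[0,0,0]},
    {"fingers":1,"xyz":[0,0,0],"angular":[0,0,0]},
  ],
)

```text
clock: 3.65
position: [0.5987, -0.1333, 0.0767]
ee_rot: [3.104, 0.484, -0.0]
force: [0.4, -0.3, -0.5]
width: 0.154
```

Opening is 14 mm, so the bar is gripped. Next I'll slide the jaw along fixture +y.

jog_arm(
  moves=[
    {"fingers":1,"xyz":[-0.03,-0.5,0],"angular":[0,0,0]},
    {"fingers":1,"xyz":[-0.08,-1.2,0],"angular":[0,0,0]},
    {"fingers":1,"xyz":[-0.13,-2.0,0],"angular":[0,0,0]},
    {"fingers":1,"xyz":[-0.18,-2.8,0],"angular":[0,0,0]},
    {"fingers":1,"xyz":[-0.24,-3.6,0],"angular":[0,0,0]},
    {"fingers":1,"xyz":[-0.28,-4.3,0],"angular":[0,0,0]},
    {"fingers":1,"xyz":[-0.32,-4.8,0],"angular":[0,0,0]},
    {"fingers":1,"xyz":[-0.34,-5.1,0],"angular":[0,0,0]},
    {"fingers":1,"xyz":[-0.36,-5.4,0],"angular":[0,0,0]},
    {"fingers":1,"xyz":[-0.37,-5.6,0],"angular":[0,0,0]},
    {"fingers":1,"xyz":[-0.37,-5.6,0],"angular":[0,0,0]},
  ],
)

```text
clock: 5.03
position: [0.5787, -0.0814, 0.0768]
ee_rot: [3.103, 0.484, 0.002]
force: [6.1, -2.9, -7.0]
width: 0.151
```

jog_arm(
  moves=[
    {"fingers":1,"xyz":[-0.01,-0.15,0],"angular":[0,0,0]},
    {"fingers":1,"xyz":[-0.02,-0.3,0],"angular":[0,0,0]},
    {"fingers":1,"xyz":[-0.03,-0.4,0],"angular":[0,0,0]},
    {"fingers":1,"xyz":[-0.03,-0.5,0],"angular":[0,0,0]},
    {"fingers":1,"xyz":[-0.03,-0.5,0],"angular":[0,0,0]},
  ],
)

```text
clock: 5.65
position: [0.5771, -0.0773, 0.0767]
ee_rot: [3.103, 0.483, 0.002]
force: [7.0, -4.4, -9.1]
width: 0.151
```

jog_arm(
  moves=[
    {"fingers":1,"xyz":[-0.01,-0.1,0],"angular":[0,0,0]},
    {"fingers":1,"xyz":[-0.01,-0.2,0],"angular":[0,0,0]},
    {"fingers":1,"xyz":[-0.02,-0.3,0],"angular":[0,0,0]},
    {"fingers":1,"xyz":[-0.02,-0.3,0],"angular":[0,0,0]},
  ],
)

```text
clock: 6.15
position: [0.5767, -0.0762, 0.0768]
ee_rot: [3.101, 0.481, 0.004]
force: [9.6, -8.9, -10.8]
width: 0.15
```

jog_arm(
  moves=[
    {"fingers":1,"xyz":[-0.01,-0.1,0],"angular":[0,0,0]},
    {"fingers":1,"xyz":[-0.01,-0.2,0],"angular":[0,0,0]},
    {"fingers":1,"xyz":[-0.01,-0.2,0],"angular":[0,0,0]},
  ],
)

```text
clock: 6.52
position: [0.5766, -0.0761, 0.0768]
ee_rot: [3.1, 0.478, 0.006]
force: [13.4, -14.3, -13.6]
width: 0.152
```

The carriage is snug: travel stopped at 61 mm and the force is rising to about 18 N. Next I'll turn the knob clockwise (tool +z), keeping the push on.

jog_arm(
  moves=[
    {"fingers":1,"xyz":[0,0,0],"angular":[0,0,0]},
    {"fingers":1,"xyz":[0,0,0],"angular":[0,0,0.1]},
    {"fingers":1,"xyz":[0,0,0],"angular":[0,0,0.2]},
    {"fingers":1,"xyz":[0,0,0],"angular":[0,0,0.3]},
    {"fingers":1,"xyz":[0,0,0],"angular":[0,0,0.4]},
    {"fingers":1,"xyz":[0,0,0],"angular":[0,0,0.5]},
    {"fingers":1,"xyz":[0,0,0],"angular":[0,0,0.6]},
    {"fingers":1,"xyz":[0,0,0],"angular":[0,0,0.7]},
    {"fingers":1,"xyz":[0,0,0],"angular":[0,0,0.8]},
  ],
  grip_force=60,
)

```text
clock: 7.65
position: [0.5766, -0.0763, 0.0768]
ee_rot: [3.042, -0.771, 0.009]
force: [11.6, -15.8, -16.1]
width: 0.145
```

```bash
python3 - <<'E'
from h import *
s=arm.observe();x=R(s['ee_rot'])[:,0]; print(s['force'],s['ft_torque'],np.degrees(np.arctan2(x[1],x[0])),s['position'],R(s['ee_rot'])[:,2])
E
```

```text
[ 11.61185146 -15.75639528 -16.13024476] [-3.16701271 -2.514526    0.14870162] -28.461034034768797 [ 0.57655157 -0.07629067  0.07681816] [ 0.00438359 -0.00501395 -0.99997782]
```

jog_arm(
  moves=[
    {"fingers":1,"xyz":[0,0,0],"angular":[0,0,0.1]},
    {"fingers":1,"xyz":[0,0,0],"angular":[0,0,0.2]},
    {"fingers":1,"xyz":[0,0,0],"angular":[0,0,0.3]},
    {"fingers":1,"xyz":[0,0,0],"angular":[0,0,0.4]},
    {"fingers":1,"xyz":[0,0,0],"angular":[0,0,0.5]},
    {"fingers":1,"xyz":[0,0,0],"angular":[0,0,0.58]},
    {"fingers":1,"xyz":[0,0,0],"angular":[0,0,0.64]},
    {"fingers":1,"xyz":[0,0,0],"angular":[0,0,0.66]},
    {"fingers":1,"xyz":[0,0,0],"angular":[0,0,0.66]},
  ],
)

```text
clock: 8.78
position: [0.5763, -0.0761, 0.077]
ee_rot: [2.632, -1.711, 0.01]
force: [10.4, -15.9, -12.6]
width: 0.15
```

```bash
python3 - <<'E'
from h import *
s=arm.observe();x=R(s['ee_rot'])[:,0]; print(s['force'],s['ft_torque'],np.degrees(np.arctan2(x[1],x[0])),s['position'],R(s['ee_rot'])[:,2])
E
```

```text
[ 10.37488901 -15.85107881 -12.63632962] [-3.14946487 -2.1946121   0.58081523] -66.03943091137906 [ 0.57634318 -0.07614971  0.07696509] [ 0.00419424 -0.0055192  -0.99997597]
```

The torque jumped to 0.58 N·m at clamp ≈ 1.5 rad, so it is at the dead stop. I'll relax the push, open and rise to check.

jog_arm(
  moves=[
    {"fingers":1,"xyz":[0.2,0,0],"angular":[0,0,-0.02]},
    {"fingers":1,"xyz":[0.4,0,0],"angular":[0,0,-0.03]},
    {"fingers":-1,"xyz":[0.4,0,0],"angular":[0,0,-0.03]},
    {"fingers":-1,"xyz":[0.4,0,0],"angular":[0,0,-0.03]},
    {"fingers":-1,"xyz":[0.4,0,0],"angular":[0,0,-0.03]},
    {"fingers":-1,"xyz":[0.4,0,0],"angular":[0,0,-0.03]},
    {"fingers":-1,"xyz":[0.4,0,-1],"angular":[0,0,-0.03]},
    {"fingers":-1,"xyz":[0.4,0,-5],"angular":[0,0,-0.03]},
    {"fingers":-1,"xyz":[0.4,0,-10],"angular":[0,0,-0.03]},
    {"fingers":-1,"xyz":[0.4,0,-14],"angular":[0,0,-0.03]},
  ],
)

```text
clock: 10.02
position: [0.5763, -0.0754, 0.2195]
ee_rot: [-2.661, 1.669, -0.002]
force: [0.6, -0.1, -0.2]
width: 0.966
```

jog_arm(
  moves=[
    {"fingers":-1,"xyz":[-3,1,-4],"angular":[0,0,-0.18]},
    {"fingers":-1,"xyz":[-7.4,2.7,-7],"angular":[0,0,-0.36]},
    {"fingers":-1,"xyz":[-7.4,2.7,-7],"angular":[0,0,-0.54]},
    {"fingers":-1,"xyz":[-7.4,2.7,-7],"angular":[0,0,-0.72]},
    {"fingers":-1,"xyz":[-7.4,2.7,-7],"angular":[0,0,-0.9]},
    {"fingers":-1,"xyz":[-7.4,2.7,-7],"angular":[0,0,-1.08]},
    {"fingers":-1,"xyz":[-7.4,2.7,-7],"angular":[0,0,-1.26]},
    {"fingers":-1,"xyz":[-7.4,2.7,-7],"angular":[0,0,-1.44]},
    {"fingers":-1,"xyz":[-7.4,2.7,-7],"angular":[0,0,-1.5]},
    {"fingers":-1,"xyz":[-7.4,2.7,-7],"angular":[0,0,-1.5]},
    {"fingers":-1,"xyz":[-7.4,2.7,-7],"angular":[0,0,-1.5]},
  ],
)

```text
clock: 11.4
position: [0.5195, -0.0204, 0.2871]
ee_rot: [3.085, 0.59, 0.0]
force: [-0.2, -1.3, 0.3]
width: 0.999
```

```bash
python3 - <<'E'
from h import *
im,c,st=snap('wrist','w2.png'); print(st['position'],st['ee_rot'],st['clock'],st['joints'])
E
```

```text
[ 0.51949427 -0.02043456  0.2870626 ] [3.08543364e+00 5.90373725e-01 4.42935675e-04] 11.4 [-0.1151289   0.22684922  0.06345339  1.76644297 -0.01547684  1.14848185
 -1.23963953]
```

View pics/w2.png

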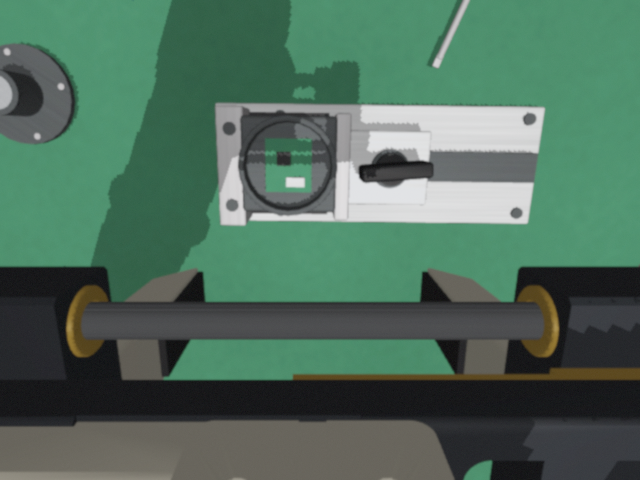

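Housing is snug between jaw and stop, and the bar lies along the rail. The collar is centred near (288,164), so I'll zoom in to measure it.

```bash
python3 - <<'E'
from h import *
im=cv2.imread('pics/w2.png')[95:235,205:445]
z=cv2.resize(im,None,fx=3.3,fy=3.3,interpolation=cv2.INTER_CUBIC); z=cv2.convertScaleAbs(255*(z/255.)**.55)
cv2.imwrite('pics/w2c.png',z)
c=cam('wrist',arm.observe())
C=np.array([.5725,-.0726]);a=np.radians(21.4);F=np.array([[np.cos(a),np.sin(a)],[-np.sin(a),np.cos(a)]])
for n,u,v,zz in [('rim L',242,164,.092),('R',335,164,.092),('T',288,115,.092),('B',288,213,.092),('jaw',336.5,160,.051),('stop',242,160,.057),('bar',361,172,.086),('bar',433,170,.086)]:
  p=ray(c,u,v,zz)[:2]; print(n,p,F@(p-C))
E
```

```text
rim L [0.53379969 0.04802512] [0.00798115 0.12642956]
R [ 0.56247981 -0.02410145] [0.00836664 0.04881099]
T [0.58466105 0.02629912] [0.04740861 0.08764331]
B [ 0.50902159 -0.00246702] [-0.03351204  0.08845952]
jaw [ 0.56424438 -0.0273675 ] [0.00881785 0.04512627]
stop [0.53240247 0.053842  ] [0.00880271 0.13235522]
bar [ 0.564128   -0.04780778] [0.0012513  0.02613769]
bar [ 0.58837083 -0.10419147] [ 0.00324964 -0.03520432]
```

View pics/w2c.png

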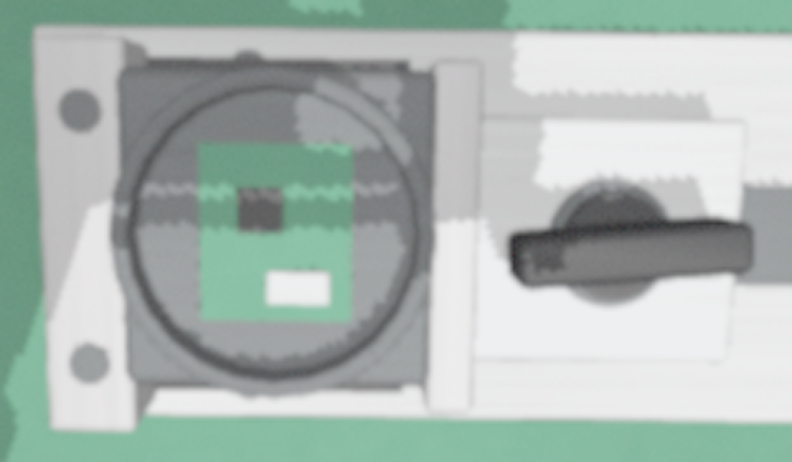

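The rim centre comes out at about (0.5468, 0.0118), which agrees with the fixture geometry. The jaw face is at y = 45 mm against 46 nominal. Next I'll go to the cover.

jog_arm(
  moves=[
    {"fingers":-1,"xyz":[1.2,-5.6,1],"angular":[0,0,0]},
    {"fingers":-1,"xyz":[2.4,-11.2,2],"angular":[0,0,0]},
    {"fingers":-1,"xyz":[3.6,-17,4],"angular":[0,0,0]},
    {"fingers":-1,"xyz":[4.8,-23,6],"angular":[0,0,0]},
    {"fingers":-1,"xyz":[5.9,-28.3,6.7],"angular":[0,0,0]},
    {"fingers":-1,"xyz":[5.9,-28.3,6.7],"angular":[0,0,0]},
    {"fingers":-1,"xyz":[5.9,-28.3,6.7],"angular":[0,0,0]},
    {"fingers":-1,"xyz":[5.9,-28.3,6.7],"angular":[0,0,0]},
  ],
)

```text
clock: 12.45
position: [0.4702, 0.2628, 0.22]
ee_rot: [3.085, 0.589, 0.001]
force: [-0.6, -0.1, -0.7]
width: 0.994
```

```bash
python3 - <<'E'
from h import *
im,c,st=snap('wrist','w3.png'); print(st['position'],st['ee_rot'],st['clock'])
b=im.astype(int); g=(b[:,:,1]-b[:,:,0]>25).astype(np.uint8)  # green bench
m=(1-g); m[262:]=0; m=m.astype(np.uint8)
for k in cv2.findContours(cv2.morphologyEx(m,2,np.ones((3,3),np.uint8)),0,1)[0]:
  if cv2.contourArea(k)>800: e=cv2.fitEllipse(cv2.convexHull(k)); print(cv2.boundingRect(k),e,ray(c,*e[0],.015))
s=im.min(2); l=((s>120)).astype(np.uint8); l[262:]=0
for k in cv2.findContours(l,0,1)[0]:
  if cv2.contourArea(k)>300: e=cv2.fitEllipse(k); print('light',cv2.boundingRect(k),e,ray(c,*e[0],.05))
E
```

```text
[0.47018397 0.26277197 0.21997588] [3.08530589e+00 5.88632093e-01 7.19215789e-04] 12.45
(506, 167, 134, 95) ((573.0222778320312, 220.2262420654297), (141.633056640625, 153.30003356933594), 32.8791389465332) [0.54497376 0.04208344 0.015     ]
(254, 103, 109, 111) ((308.2020568847656, 158.16006469726562), (108.6717529296875, 110.42822265625), 1.989648461341858) [0.50877928 0.28134111 0.015     ]
light (510, 167, 130, 95) ((566.6632080078125, 210.08230590820312), (88.53797912597656, 131.27984619140625), 68.15491485595703) [0.54887415 0.07581196 0.05      ]
light (288, 138, 72, 69) ((320.5972900390625, 170.1159210205078), (43.6833381652832, 79.44204711914062), 128.11944580078125) [0.50605567 0.26961056 0.05      ]
light (295, 105, 33, 34) ((315.3521728515625, 118.13848114013672), (24.6787052154541, 36.03545379638672), 133.6400146484375) [0.54055024 0.28773297 0.05      ]
```

View pics/w3.png

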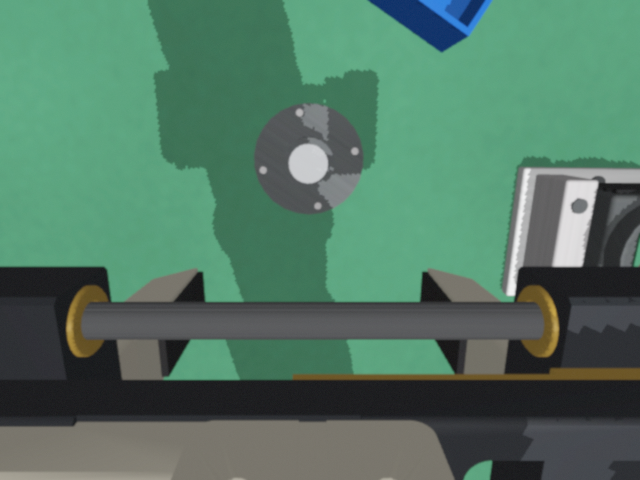

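The flange ellipse is centred at (308,158), giving (0.509, 0.281) and a diameter of about 94 mm, in agreement with the other views. I'll descend and grip the barrel.

jog_arm(
  moves=[
    {"fingers":-1,"xyz":[4.3,-0.3,5],"angular":[0,0,0]},
    {"fingers":-1,"xyz":[4.3,-0.3,10],"angular":[0,0,0]},
    {"fingers":-1,"xyz":[4.3,-0.3,14],"angular":[0,0,0]},
    {"fingers":-1,"xyz":[4.3,-0.3,16.5],"angular":[0,0,0]},
    {"fingers":-1,"xyz":[4.3,-0.3,17.7],"angular":[0,0,0]},
    {"fingers":-1,"xyz":[4.3,-0.3,18.2],"angular":[0,0,0]},
    {"fingers":-1,"xyz":[4.3,-0.3,18.2],"angular":[0,0,0]},
    {"fingers":1,"xyz":[4.3,-0.3,18.2],"angular":[0,0,0]},
    {"fingers":1,"xyz":[4.3,-0.3,18.2],"angular":[0,0,0]},
    {"fingers":1,"xyz":[4.3,-0.3,18.2],"angular":[0,0,0]},
    {"fingers":1,"xyz":[4.3,-0.3,18.2],"angular":[0,0,0]},
    {"fingers":1,"xyz":[4.3,-0.3,18.2],"angular":[0,0,0]},
  ],
  grip_force=25,
)

```text
clock: 14.0
position: [0.5083, 0.2831, 0.0377]
ee_rot: [3.085, 0.593, 0.0]
force: [0.3, -0.7, 0.4]
width: 0.506
```

jog_arm(
  moves=[
    {"fingers":1,"xyz":[0,0,0],"angular":[0,0,0]},
    {"fingers":1,"xyz":[0,0,0],"angular":[0,0,0]},
    {"fingers":1,"xyz":[0,0,0],"angular":[0,0,0]},
  ],
)

```text
clock: 14.38
position: [0.5083, 0.2829, 0.0377]
ee_rot: [3.085, 0.593, -0.0]
force: [-0.3, -0.2, 0.6]
width: 0.432
```

Gripped: opening is 39.8 mm against the 40 mm barrel. I'll lift and carry it to above the collar.

jog_arm(
  moves=[
    {"fingers":1,"xyz":[0,0,-2],"angular":[0,0,0]},
    {"fingers":1,"xyz":[0,0,-6],"angular":[0,0,0]},
    {"fingers":1,"xyz":[0,0,-11],"angular":[0,0,0]},
    {"fingers":1,"xyz":[-0.5,2,-15],"angular":[0,0,0]},
    {"fingers":1,"xyz":[-1.6,6.6,-16.2],"angular":[0,0,0]},
    {"fingers":1,"xyz":[-2.9,12,-16.2],"angular":[0,0,0]},
    {"fingers":1,"xyz":[-4.1,17,-16.2],"angular":[0,0,0]},
    {"fingers":1,"xyz":[-5.2,21.5,-16.2],"angular":[0,0,0]},
    {"fingers":1,"xyz":[-6.1,25,-16.2],"angular":[0,0,0]},
    {"fingers":1,"xyz":[-6.5,26.6,-16.2],"angular":[0,0,0]},
    {"fingers":1,"xyz":[-6.5,26.6,-16.2],"angular":[0,0,0]},
    {"fingers":1,"xyz":[-6.5,26.6,-16.2],"angular":[0,0,0]},
  ],
)

```text
clock: 15.88
position: [0.5463, 0.014, 0.1996]
ee_rot: [-3.083, -0.596, 0.0]
force: [-0.2, 0.4, -2.0]
width: 0.433
```

```bash
python3 - <<'E'
from h import *
im,c,st=snap('scene','s4.png'); im2,c2,_=snap('side','d4.png'); print(st['position'],st['ee_rot'],st['clock'],st['force'])
a=cv2.resize(im[160:310,290:450],None,fx=2.5,fy=2.5,interpolation=3); b=cv2.resize(im2[190:340,280:440],None,fx=2.5,fy=2.5,interpolation=3)
cv2.imwrite('pics/c4.png',np.hstack([a,b])[:,:,::-1])
E
```

```text
[0.54632461 0.01400608 0.19960447] [-3.08342794e+00 -5.96102437e-01  1.64063109e-04] 15.875 [-0.21063106  0.41571954 -2.03190804]
```

View pics/c4.png

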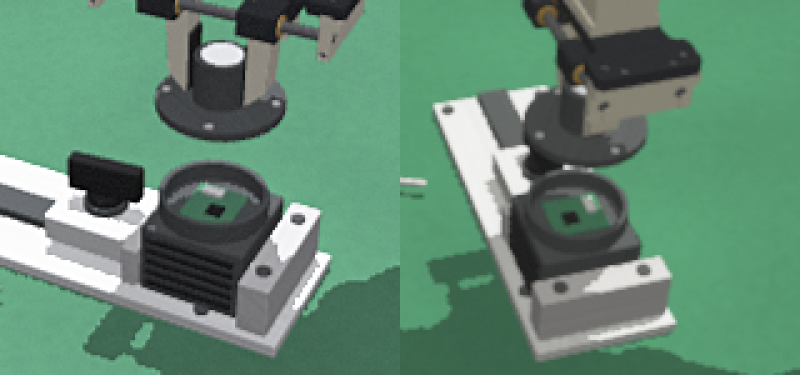

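```bash
python3 - <<'E'
from h import *
p=np.array([.5463,.014]); t=np.linspace(0,2*np.pi,200)
for n,(u0,v0) in(('scene',(290,160)),('side',(280,190))):
  c=cam(n)
  for nm,q,z,r in(('rim',(.5468,.0118),.092,.042),('flange u',p,.1693,.047)):
    X=np.array([proj(c,(q[0]+r*np.cos(a),q[1]+r*np.sin(a),z)) for a in t]); X=(X-[u0,v0])*2.5
    print(n,nm,'x',X[:,0].min(),X[:,0].max(),'y',X[:,1].min(),X[:,1].max())
E
```

```text
scene rim x 156.32414823604094 268.5762981272353 y 159.59504380709248 226.9290281866787
scene flange u x 153.52128385886544 285.0151643837728 y 72.46678566162551 145.03935978252244
side rim x 123.0619343951031 227.71302206664288 y 164.29246184734575 235.80810673965146
side flange u x 120.81334491775351 244.93685147478047 y 88.4440083816132 167.23156458537161
```

The cover sits level, directly above the collar; predicted and seen outlines agree within 1–2 mm. I'll lower it, slowing near the rim.

jog_arm(
  moves=[
    {"fingers":1,"xyz":[0,0.1,2],"angular":[0,0,0]},
    {"fingers":1,"xyz":[0,0.1,4],"angular":[0,0,0]},
    {"fingers":1,"xyz":[0,0.1,5.5],"angular":[0,0,0]},
    {"fingers":1,"xyz":[0,0.1,6.4],"angular":[0,0,0]},
    {"fingers":1,"xyz":[0,0.1,6.8],"angular":[0,0,0]},
    {"fingers":1,"xyz":[0,0.1,7.0],"angular":[0,0,0]},
    {"fingers":1,"xyz":[0,0.1,7.1],"angular":[0,0,0]},
    {"fingers":1,"xyz":[0,0.1,7.2],"angular":[0,0,0]},
    {"fingers":1,"xyz":[0,0.1,7.3],"angular":[0,0,0]},
    {"fingers":1,"xyz":[0,0.1,7.3],"angular":[0,0,0]},
  ],
)

```text
clock: 17.23
position: [0.5469, 0.011, 0.1267]
ee_rot: [3.085, 0.593, 0.0]
force: [0.3, -0.8, -1.8]
width: 0.428
```

jog_arm(
  moves=[
    {"fingers":1,"xyz":[0,0,0.1],"angular":[0,0,0]},
    {"fingers":1,"xyz":[0,0,0.2],"angular":[0,0,0]},
    {"fingers":1,"xyz":[0,0,0.3],"angular":[0,0,0]},
    {"fingers":1,"xyz":[0,0,0.4],"angular":[0,0,0]},
    {"fingers":1,"xyz":[0,0,0.45],"angular":[0,0,0]},
    {"fingers":1,"xyz":[0,0,0.5],"angular":[0,0,0]},
    {"fingers":1,"xyz":[0,0,0.5],"angular":[0,0,0]},
  ],
)

```text
clock: 18.1
position: [0.5469, 0.011, 0.1217]
ee_rot: [3.085, 0.593, 0.0]
force: [0.2, 0.9, -2.6]
width: 0.43
```

jog_arm(
  moves=[
    {"fingers":1,"xyz":[0,0,0.05],"angular":[0,0,0]},
    {"fingers":1,"xyz":[0,0,0.1],"angular":[0,0,0]},
    {"fingers":1,"xyz":[0,0,0.1],"angular":[0,0,0]},
  ],
)

```text
clock: 18.48
position: [0.5469, 0.011, 0.1216]
ee_rot: [3.085, 0.593, 0.001]
force: [-4.0, -0.6, 8.6]
width: 0.43
```

Contact at TCP z = 0.1216 against the 0.1217 expected for a full seat. I'll release and retreat.

jog_arm(
  moves=[
    {"fingers":1,"xyz":[0,0,-0.05],"angular":[0,0,0]},
    {"fingers":-0.2,"xyz":[0,0,-0.05],"angular":[0,0,0]},
    {"fingers":-0.5,"xyz":[0,0,-0.05],"angular":[0,0,0]},
    {"fingers":-1,"xyz":[0,0,-0.05],"angular":[0,0,0]},
    {"fingers":-1,"xyz":[0,0,-0.05],"angular":[0,0,0]},
    {"fingers":-1,"xyz":[0,0,-0.05],"angular":[0,0,0]},
    {"fingers":-1,"xyz":[0,0,-1],"angular":[0,0,0]},
    {"fingers":-1,"xyz":[0,0,-4],"angular":[0,0,0]},
    {"fingers":-1,"xyz":[0,0,-9],"angular":[0,0,0]},
    {"fingers":-1,"xyz":[-4,0,-14],"angular":[0,0,0]},
    {"fingers":-1,"xyz":[-8,0,-17],"angular":[0,0,0]},
    {"fingers":-1,"xyz":[-8,0,-17],"angular":[0,0,0]},
  ],
)

```text
clock: 19.98
position: [0.4719, -0.0199, 0.2941]
ee_rot: [3.085, 0.59, 0.008]
force: [0.1, -0.3, -0.2]
width: 0.996
```

```bash
python3 - <<'E'
from h import *
im,c,st=snap('scene','s5.png'); im2,c2,_=snap('side','d5.png'); im3,_,_=snap('wrist','w5.png'); print(st['position'],st['clock'],st['force'],st['width'])
a=cv2.resize(im[190:310,290:450],None,fx=2.5,fy=2.5,interpolation=3); b=cv2.resize(im2[215:335,280:440],None,fx=2.5,fy=2.5,interpolation=3)
w=cv2.resize(im3[20:270,100:540],(528,300))
cv2.imwrite('pics/c5.png',np.vstack([np.hstack([a,b]),np.pad(w,((0,0),(0,272),(0,0)))])[:,:,::-1])
E
```

```text
[ 0.47187996 -0.01988403  0.29410867] 19.975 [ 0.09892465 -0.28556874 -0.20639599] 0.9962258448552297
```

View pics/c5.png

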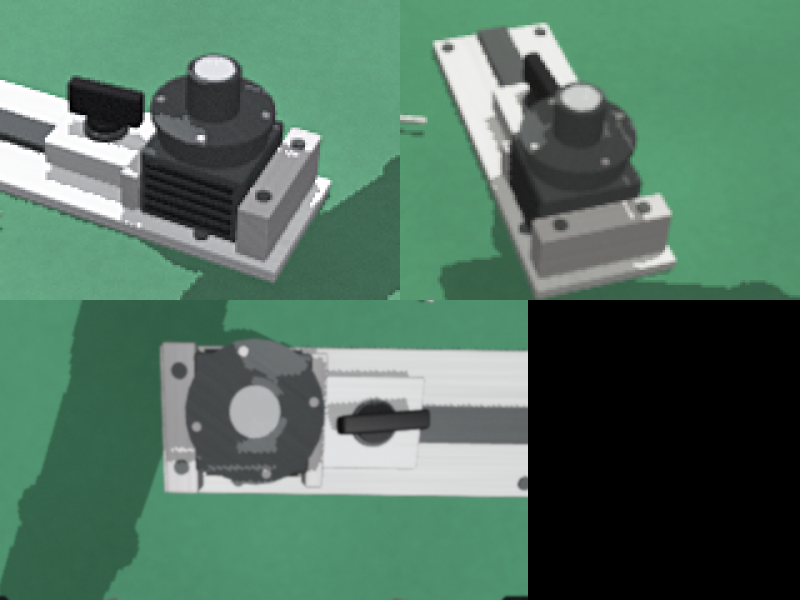

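The cover sits level on the collar in all three views, the jaw is snug, and the bar lies along the rail. Handing in.

```bash
python3 -c "
from h import *
print(job.sign_off())"
```

```text
the job is handed in; nothing more can be done
None
```

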